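# Gather the locating buttons in the marked corner of the tote

## Task

Pinch the small blue tote gently by its white handle bar (the thin bar must not be squeezed with a grip of more than 30 N), lift it level until it is well clear of the bench, then tilt it about 35 degrees so that its orange-marked corner is lowest and all four loose metal buttons slide onto the orange square there. Move the buttons only by tilting, never with the fingers, spill none, and leave the other things on the bench alone. Finish still holding the tote up in the air, tilted and still, with the buttons gathered in that corner.

Things in the scene. Friction and masses are not known exactly. Their poses are not given: they have to be found in the camera images.
- tote: small open blue plastic tote standing on the bench: 170 mm (its x) by 130 mm (its y), 148 mm over the handle uprights, 45 mm tall, walls and floor 4 mm, about 0.2 kg (varies by a third) plus the buttons. Origin: centre of the underside; z points up out of the tote. Its inner corner at -x, +y is marked orange
- tote_handle (a point): centre of the tote's white handle bar, 100 mm above the underside; axes as the tote's. The bar runs along y over the middle, 130 mm clear between its two uprights (26 mm wide, at the long walls); it is 16 mm thick along x, so it is pinched along x from above, and 26 mm tall, its top 113 mm above the underside
- tote_corner (a point): the inner floor corner of the tote that is marked orange: at x -81, y +61, z +4 mm in the tote's frame. The orange square on the floor reaches from here 62 mm along the tote's +x and 62 mm along its -y; the rims there have orange strips too
- button0: steel locating button lying loose in the tote: a flat round disc, 20 mm across, 12 mm tall, 30 g; origin at the centre of its underside. It slides easily (friction on the tote about 0.12): some 8 degrees starts it, but 20 degrees or more is needed to slide along a wall into the corner
- button1: brass locating button lying loose in the tote: a flat round disc, 20 mm across, 12 mm tall, 30 g; origin at the centre of its underside. It slides easily (friction on the tote about 0.12): some 8 degrees starts it, but 20 degrees or more is needed to slide along a wall into the corner
- button2: steel locating button lying loose in the tote: a flat round disc, 20 mm across, 12 mm tall, 30 g; origin at the centre of its underside. It slides easily (friction on the tote about 0.12): some 8 degrees starts it, but 20 degrees or more is needed to slide along a wall into the corner
- button3: brass locating button lying loose in the tote: a flat round disc, 20 mm across, 12 mm tall, 30 g; origin at the centre of its underside. It slides easily (friction on the tote about 0.12): some 8 degrees starts it, but 20 degrees or more is needed to slide along a wall into the corner
- turntable: bystander: green turntable, 176 mm across, with an aluminium ring and a cream vase master on it, 144 mm tall in all; origin under its centre
- ring_vase: bystander: aluminium casting ring, 100 mm across, with a cream vase master, 110 mm tall; origin under its centre
- ring_bowl: bystander: aluminium casting ring, 116 mm across, with a low cream master, 72 mm tall; origin under its centre
- mix_cup: bystander: white mixing cup, 60 mm across, 60 mm tall; origin under its centre
- bottle: bystander: clear bottle with a blue cap, 52 mm across, 130 mm tall; origin under its centre
- brush: bystander: flat brush about 200 mm long lying on the bench; origin under its middle
- jar: bystander: off-white jar, 70 mm across, 80 mm tall; origin under its centre
Not all that is in view belongs to the job. Of the things shaped like the tote, the blue one is meant.

How it is judged:
By the outcome, as a careful person would: the job done as asked, in the order asked, and still so for the second after the job is handed in, while the arm keeps its last pose, push and grip.
It also fails if it takes over 37 s, if anything falls off the work surface, if the arm or the gripper's body presses on something with over 40 N, if the wrist force passes 120 N, or if a joint passes its speed limit or range.

## Robot

A 7-joint arm with a two-finger parallel gripper is mounted at the origin on the work surface. World frame = base frame: x ahead of the robot, y to its left, z up, the work surface at z = 0. Lengths are in mm, angles in rad, forces in N, time in s.
With the tool pointing down it reaches from about 350 to 900 mm from the base axis. Payload 8.1 kg.
Tool frame: the origin (TCP) lies at the very end of the fingers, on their centre line; the grasp point (between the pads) lies 19 mm behind it (bot.pinch_z is the distance from the TCP to the grasp point, in mm); z points along the fingers, y is the line along which they close (so a half turn about z gives the same grasp; the last joint's range is limited). The gripper opens to 85 mm and grips with 20 to 120 N. Pads are 22 mm wide; open, the fingers measure 114 mm over their backs; the gripper's body (76 mm by 85 mm) begins 54 mm behind the grasp point. The pads swing forward as they close: fully open they stand 13 mm farther back than shut.
Start: joints at [-1.34, 0.434, 0.025, 1.573, -0.012, 1.134, -0.075], TCP at [204.8, 590.507, 231.323] pointing down, gripper open.
Joint ranges: [-2.62, 2.62], [-0.44, 2.09], [-1.27, 1.32], [0.08, 2.57], [-1.32, 4.46], [0.12, 2], [-2.74, 2.74]. Speed limits (rad/s): [2.22, 2.22, 3.01, 3.01, 3.14, 3.14, 3.14].

## Interface

Orientations are given as a unit quaternion [x, y, z, w].
In Python, from bench import bot, cams, finish_job, nets gives the robot as it stands. The module is installed in compiled form; this text tells all that it offers.
- The arm moves only by the shell command python3 -m crank 'ROWS'. ROWS is text: rows parted by semicolons, each of 7 numbers parted by spaces: the shift along the tool's x, y, z in cm, then the turn, a rotation vector about the tool's x, y, z in degrees, then the finger opening in cm, from 0 to 8.54. A call has 1 to 8 rows; each row shifts and turns the commanded pose from where the row before left it, along the tool's axes as they then stand; what a row does not reach is not made up. A row lasts 1/12 s, in which the tool goes at most 41.7 mm and 7.16 degrees, less where a joint would pass 70% of its speed; a pose out of reach is approached as far as the arm can. A call is refused whole if a number of a shift passes 4.17 or a number of a turn 7.16, either way. A call with a gripper value outside its range is refused whole. The fingers move at their own pace and stop on an object; the grip force is fixed at half the most. Time passes only in rows, so rows that do not move let the fingers close. It gives the time, the measured TCP pose, the force, the opening and the grip force at its end, in the units of the state.
- bot.sense(): the state, without advancing time (a new reading comes with each control period).
- cams.read_camera(name): name is "scene" or "side" or "wrist"; returns a dict with "frame" (420x560x3 uint8, blue, green, red), "fx", "fy", "cx", "cy" (pixels), "T" (4x4, takes a point from camera to world coordinates). Camera axes: x right, y up, looking along -z (the intrinsics and any distortion apply to the point x, -y, -z); pixel columns grow to the right and rows downward; lengths in mm; the calibration is good to about 2 mm. A picture is of the moment at which its call begins. There is no depth.
- finish_job(): hands the job in; it is judged then, once.
Trained networks look in the newest picture that a camera, given by its name, has taken for a name from the list of things; names that differ only in an ending like _2 or _b are one class to them, and where a whole thing is asked for, a point or a joint stands for the part that bears it (a point fixed in the world has none). Each returns a list of dicts, best first, with "confidence" (0 to 1); they miss things now and then, are a little off and sometimes report something else, mostly with a low value. They report only what shows in the picture. A call takes as long as a camera call. They do not tell look-alikes from the thing itself.
- nets.boxes_of(target, camera): "xy" ([column, row] in pixels, amid what is visible of it).
- nets.landmark_of(target, camera): "xy" ([column, row] in pixels: a listed point, or the origin of a listed thing).
The state is a dict: "time_s": time; "q": joint angles; "joint_velocities": joint speeds; "tau": joint torques, N m; "ee_pos": TCP position; "tcp_rot": TCP orientation; "force": force on the tool from outside, world axes, zero at the start; "torque": the same for the moment, N m; "grip_width": opening from 0.0 (shut) to 1.0 (fully open); "grip_force": force on a finger pad.
Only numpy, scipy, OpenCV 4.12 (cv2) and the standard library are available. Lean on these libraries where they do the work, as an engineer would, in place of code of your own. Each camera call takes 0.05 s, during which the arm holds its last target. There are 200 camera calls.

## Working session

There is one attempt and no reset: what is moved stays moved. The work goes in short steps, Python scripts to look and compute and a shell command to move; the robot and the scene stay as the last step left them, time stands still between calls to the robot, and variables do not carry over. Pictures are saved under pics/ and viewed, at most 10 in all, crops included, and the job is handed in when it is done.

```bash
mkdir -p pics; ls
cat > h.py <<'E'
import numpy as np, cv2
from bench import bot, cams, nets
from scipy.spatial.transform import Rotation as R
def cam(n):
    return cams.read_camera(n)
def ray(c,px):
    d=np.array([(px[0]-c['cx'])/c['fx'],-(px[1]-c['cy'])/c['fy'],-1.]); T=np.array(c['T'])
    return T[:3,3],T[:3,:3]@d
def onz(c,px,z):
    o,d=ray(c,px); return o+d*(z-o[2])/d[2]
def proj(c,p):
    T=np.array(c['T']); q=T[:3,:3].T@(np.array(p)-T[:3,3])
    return [c['cx']+c['fx']*q[0]/-q[2], c['cy']-c['fy']*q[1]/-q[2]]
E
python3 - <<'E'
from h import *
s=bot.sense(); print({k:np.round(v,3) for k,v in s.items()})
for n in("scene","side","wrist"):
    c=cam(n); cv2.imwrite(f'pics/{n}0.png',c['frame']); print(n,{k:np.round(v,2) for k,v in c.items() if k!='frame'})
    for t,z in(("tote",0),("tote_handle",100),("tote_corner",4)):
        for r in nets.landmark_of(t,n)[:3]: print(t,np.round(r['xy']),round(r['confidence'],2),np.round(onz(c,r['xy'],z)))
import cv2
a=cv2.imread('pics/scene0.png');b=cv2.imread('pics/wrist0.png')
E
```

```text
pics
{'time_s': np.float64(0.0), 'q': array([-1.34 ,  0.435,  0.025,  1.574, -0.012,  1.134, -0.075]), 'joint_velocities': array([-0.001,  0.   ,  0.003,  0.001, -0.   ,  0.   ,  0.   ]), 'tau': array([-0.0000e+00, -6.7046e+01,  1.0250e+00, -3.1622e+01,  1.6000e-02,
        1.3000e-02, -0.0000e+00]), 'ee_pos': array([204.671, 590.008, 230.527]), 'tcp_rot': array([ 0.166,  0.986, -0.001, -0.   ]), 'force': array([0.45 , 0.115, 0.581]), 'torque': array([ 0.007,  0.01 , -0.011]), 'grip_force': np.float64(0.0), 'grip_width': np.float64(0.998)}
scene {'fx': np.float64(397.77), 'fy': np.float64(397.77), 'cx': np.float64(275.58), 'cy': np.float64(212.26), 'T': array([[-8.9000e-01, -3.4000e-01,  2.9000e-01,  8.6440e+02],
       [ 4.5000e-01, -6.9000e-01,  5.7000e-01,  6.4756e+02],
       [ 0.0000e+00,  6.4000e-01,  7.7000e-01,  9.8329e+02],
       [ 0.0000e+00,  0.0000e+00,  0.0000e+00,  1.0000e+00]])}
tote [392. 361.] 0.89 [451. 468.   0.]
tote [398. 269.] 0.85 [275. 263.   0.]
tote [298. 270.] 0.57 [534. 139.  -0.]
tote_handle [316. 146.] 0.83 [ 282. -209.  100.]
tote_handle [403. 249.] 0.
[... 845 characters left out ...]
162.] 0.83 [231. 343.   4.]
tote_corner [170. 371.] 0.83 [ 242. -325.    4.]
tote_corner [233. 207.] 0.62 [427. 113.   4.]
wrist {'fx': np.float64(321.35), 'fy': np.float64(321.35), 'cx': np.float64(281.44), 'cy': np.float64(199.93), 'T': array([[ 3.3000e-01, -9.0000e-01, -3.0000e-01,  1.2732e+02],
       [ 9.4000e-01,  3.1000e-01,  1.1000e-01,  6.1656e+02],
       [-0.0000e+00, -3.2000e-01,  9.5000e-01,  3.7279e+02],
       [ 0.0000e+00,  0.0000e+00,  0.0000e+00,  1.0000e+00]])}
tote [ 70. 296.] 0.67 [282. 258.   0.]
tote [262. 348.] 0.55 [451. 474.   0.]
tote_handle [ 16. 356.] 0.71 [287. 260. 100.]
tote_corner [110. 248.] 0.84 [235. 348.   4.]
tote_corner [203. 381.] 0.67 [476. 371.   4.]
```

View pics/scene0.png

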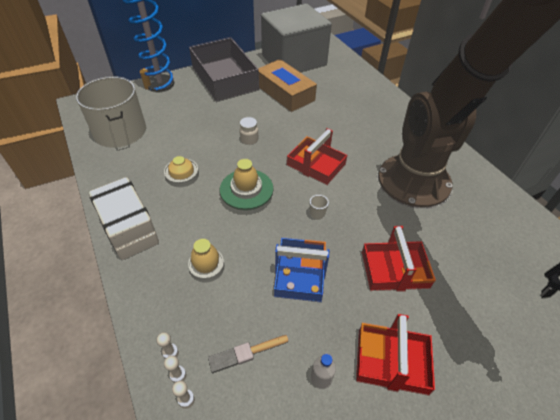

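View pics/side0.png

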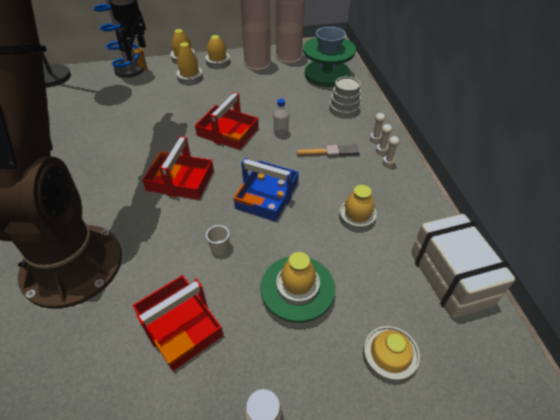

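Candidates: red totes in the scene view at (397,262), (396,356) and (318,157), and one blue tote at (302,268). I choose the blue one, whose orange corner is near (314,248), and check it close up.

Run:
```python
from h import *
rays=[];im=[]
for n,(u,v) in(("scene",(302,268)),("side",(266,185))):
    c=cam(n); f=c['frame']; im.append(cv2.resize(f[v-50:v+50,u-45:u+45],(396,440),interpolation=cv2.INTER_CUBIC))
    hs=[r for r in nets.landmark_of("tote_handle",n) if np.hypot(r['xy'][0]-u,r['xy'][1]-v)<45]
    cs=[r for r in nets.landmark_of("tote_corner",n) if np.hypot(r['xy'][0]-u,r['xy'][1]-v)<55]
    print(n,[np.round(r['xy'],1) for r in hs],[np.round(r['xy'],1) for r in cs], [np.round(onz(c,r['xy'],4)) for r in cs])
    # white bar mask
    m=(f.min(2)>120).astype(np.uint8); w=np.zeros_like(m); w[v-45:v+25,u-40:u+40]=m[v-45:v+25,u-40:u+40]
    k,l,st,ce=cv2.connectedComponentsWithStats(w); i=1+np.argmax(st[1:,4]); ys,xs=np.where(l==i)
    r=cv2.minAreaRect(np.c_[xs,ys].astype(np.float32)); b=cv2.boxPoints(r); print('bar',r,st[i])
    e=sorted([ (b[j]+b[(j+1)%4])/2 for j in range(4) if np.linalg.norm(b[j]-b[(j+1)%4])<=min(r[1])+.1],key=lambda p:p[0])
    print('ends',[np.round(onz(c,p,103),1) for p in e])
    rays.append(ray(c,hs[0]['xy']))
A=0;bb=0
for o,d in rays:
    d=d/np.linalg.norm(d);P=np.eye(3)-np.outer(d,d);A=A+P;bb=bb+P@o
print('handle',np.linalg.solve(A,bb))
cv2.imwrite('pics/crop1.png',np.hstack(im))
```

```text
scene [array([302.1, 251.2])] [array([323.9, 248. ])] [array([429., 108.,   4.])]
bar ((301.5, 257.5), (69.0, 79.0), 90.0) [ 262  223   80   70 3051]
ends [array([634.4, 115.8, 103. ]), array([448.1, 208.4, 103. ])]
side [array([260.9, 169.7])] [array([236.8, 151. ]), array([233.4, 208.3])] [array([467., 353.,   4.]), array([427., 108.,   4.])]
bar ((266.38677978515625, 166.39622497558594), (46.56523132324219, 5.219701290130615), 15.945394515991211) [244 159  46  16 211]
ends [array([475.6, 194. , 103. ]), array([588.9, 119.1, 103. ])]
handle [522.49698894 145.11788357 100.4307547 ]
```

View pics/crop1.png

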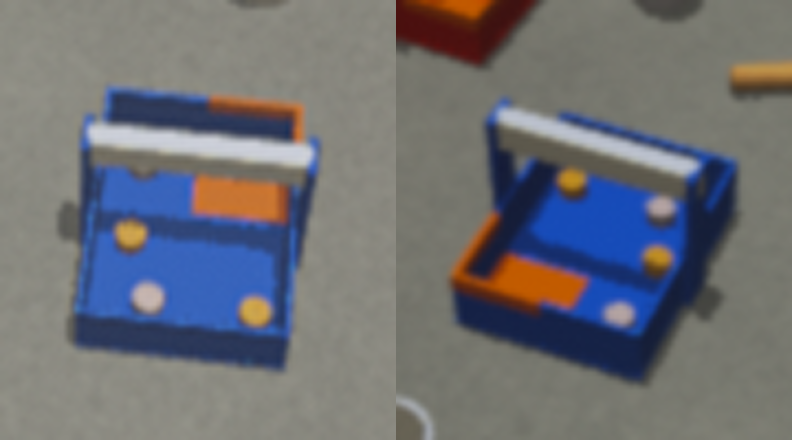

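The crop confirms the blue tote. Its white bar is in front of the camera, the orange corner is at far right in the scene view, and four buttons lie outside that square. I move above it now, turning 13° so the fingers close along tote x.

```bash
python3 -m crank '0 0 0 0 0 6.5 8.5;0 0 0 0 0 6.5 8.5;-3 -1.2 0 0 0 0 8.5;-3.8 -1.5 0 0 0 0 8;-3.8 -1.5 0 0 0 0 7;-3.8 -1.5 0 0 0 0 6;-3.8 -1.5 0 0 0 0 5;-3.8 -1.5 0 0 0 0 5'
python3 -m crank '-3.8 -1.5 0 0 0 0 5;-3.8 -1.5 0 0 0 0 5;-3.8 -1.5 0 0 0 0 5;-3.8 -1.5 0 0 0 0 5;-3.8 -1.5 0 0 0 0 5;-3.8 -1.5 0 0 0 0 5;-3 -1.2 0 0 0 0 5;-2.6 -1.1 0 0 0 0 5'
python3 -m crank '0 0 0 0 0 0 5;0 0 0 0 0 0 5'
python3 - <<'E'
from h import *
s=bot.sense(); print({k:np.round(s[k],3) for k in('ee_pos','tcp_rot','q','grip_width','time_s')})
M=R.from_quat(s['tcp_rot']).as_matrix(); print(M.round(3))
c=cam('wrist'); cv2.imwrite('pics/wrist1.png',c['frame'])
for t,z in(("tote_handle",100),("tote_corner",4)):
    for r in nets.landmark_of(t,'wrist')[:3]: print(t,np.round(r['xy']),round(r['confidence'],2),np.round(onz(c,r['xy'],z)))
E
```

```text
time_s: 1.57
ee_pos: [345.7, 398.2, 231.6]
tcp_rot: [0.277, 0.961, 0.0, 0.0]
force: [1.4, 0.5, 0.3]
grip_width: 0.588
grip_force: 0.0
time_s: 2.23
ee_pos: [526.7, 150.3, 231.6]
tcp_rot: [0.278, 0.961, -0.0, 0.0]
force: [0.5, 0.9, -0.1]
grip_width: 0.586
grip_force: 0.0
time_s: 2.4
ee_pos: [526.1, 151.2, 231.3]
tcp_rot: [0.279, 0.96, -0.0, 0.0]
force: [0.1, 1.3, -0.5]
grip_width: 0.585
grip_force: 0.0
{'ee_pos': array([526.072, 151.229, 231.348]), 'tcp_rot': array([ 0.279,  0.96 , -0.   ,  0.   ]), 'q': array([-0.599,  0.309,  0.288,  1.782, -0.098,  1.064,  0.73 ]), 'grip_width': np.float64(0.585), 'time_s': np.float64(2.4)}
[[-0.845  0.535  0.   ]
 [ 0.535  0.845 -0.   ]
 [-0.001 -0.    -1.   ]]
tote_handle [284. 198.] 0.78 [534. 148. 100.]
tote_handle [287. 203.] 0.58 [539. 148. 100.]
tote_corner [438.  13.] 0.78 [479. 369.   4.]
tote_corner [328. 135.] 0.29 [525. 214.   4.]
```

View pics/wrist1.png

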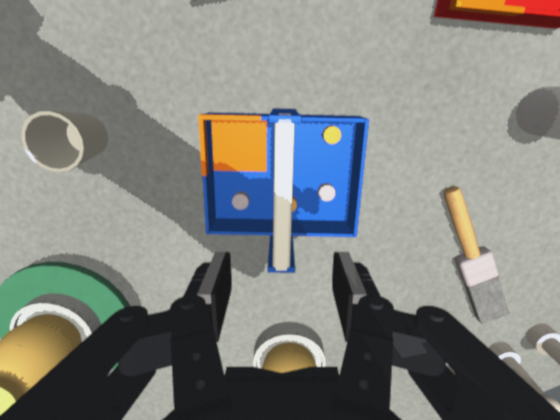

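The wrist view shows the bar's top face running from (284,120) to (282,270), slightly turned relative to the fingers, with the orange square at upper left. I convert those ends to positions at z = 113.

Run:
```python
from h import *
c=cam('wrist'); f=c['frame'].astype(int)
b=(f.min(2)>130)&((f.max(2)-f.min(2))<60)
pts=[]
for v in range(125,268,6):
    x=np.where(b[v,262:305])[0]
    if len(x)>8: pts.append((262+x.mean(),v,len(x)))
pts=np.array(pts); k=np.polyfit(pts[:,1],pts[:,0],1); print(k,pts[:,2])
P=np.array([onz(c,(np.polyval(k,v),v),113) for v in(120,270)])
print(P.round(1),P.mean(0).round(1),np.linalg.norm(P[1]-P[0]))
d=P[0]-P[1]; yaw=np.degrees(np.arctan2(d[1],d[0]));print('y axis dir',yaw)
s=bot.sense();M=R.from_quat(s['tcp_rot']).as_matrix();print('tool x dir',np.degrees(np.arctan2(M[1,0],M[0,0])))
print('tool shift',M.T@(P.mean(0)-np.array([0,0,32])-s['ee_pos']))
for q in((202,118),(366,120),(357,235),(207,233)): print('rim',onz(c,q,45).round(1))
```

```text
[3.31520008e-02 2.75654561e+02] [11. 21. 21. 21. 20. 20. 19. 19. 19. 19. 19. 19. 18. 17. 17. 17. 17. 16.
 17. 29. 31. 30. 29. 28.]
[[472.4 184.7 113. ]
 [588.7 117.  113. ]] [530.6 150.9 113. ] 134.59258010060844
y axis dir 149.8100466827401
tool x dir 147.9986078891372
tool shift [-7.09496152e+00 -3.59003864e-04  1.50292103e+02]
rim [434.4 117.3  45. ]
rim [522.4 254.2  45. ]
rim [628.7 188.2  45. ]
rim [537.8  47.5  45. ]
```

Rim centre and bar agree on about (531,151.3), with yaw within 1° of the tool. I descend with small corrections to grasp height, TCP z ≈ 81.

```bash
python3 -m crank '-0.5 0.15 2 0 0 0 5;0 0 3 0 0 0 5;0 0 3 0 0 0 5;0 0 3 0 0 0 4;0 0 2 0 0 0 4;0 0 1.2 0 0 0 4;0 0 0.7 0 0 0 3.5;0 0 0 0 0 0 3.5'
python3 -m crank '0 0 0 0 0 0 3;0 0 0 0 0 0 2.5'
python3 - <<'E'
from h import *
s=bot.sense(); print(s['grip_width']*85.4,s['ee_pos'])
c=cam('wrist'); cv2.imwrite('pics/wrist2.png',c['frame'])
E
```

```text
time_s: 3.27
ee_pos: [529.1, 152.5, 81.1]
tcp_rot: [0.276, 0.961, -0.001, -0.001]
force: [-0.1, -0.2, 0.1]
grip_width: 0.406
grip_force: 0.0
time_s: 3.43
ee_pos: [530.9, 152.3, 83.4]
tcp_rot: [0.276, 0.961, 0.001, 0.001]
force: [0.5, -0.0, -0.7]
grip_width: 0.293
grip_force: 0.0
25.035628251404503 [530.87566597 152.30640794  83.35889916]
```

View pics/wrist2.png

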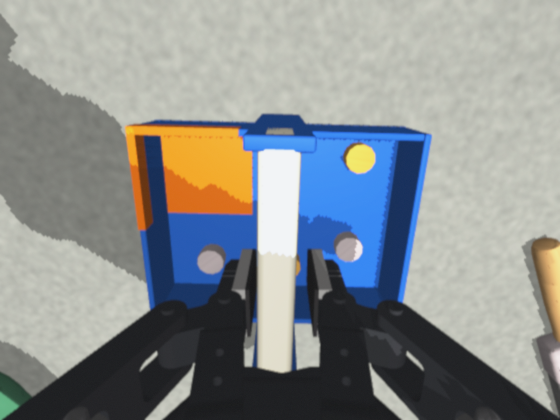

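The bar (258–295 px at row 270) sits about 1.4 mm left of the finger centre (≈281). I shift and close in small steps while watching the grip force.

```bash
python3 -m crank '0 -0.13 0.2 0 0 0 2.2;0 0 0 0 0 0 2;0 0 0 0 0 0 1.9'
python3 -m crank '0 0 0 0 0 0 1.8;0 0 0 0 0 0 1.7'
python3 -m crank '0 0 0 0 0 0 1.65'
python3 -m crank '0 0 0 0 0 0 1.6'
```

```text
time_s: 3.73
ee_pos: [529.7, 150.5, 80.6]
tcp_rot: [0.277, 0.961, 0.0, 0.0]
force: [-0.7, 0.1, -0.4]
grip_width: 0.221
grip_force: 0.0
time_s: 3.9
ee_pos: [529.6, 150.5, 80.4]
tcp_rot: [0.277, 0.961, 0.0, 0.0]
force: [-0.5, 0.9, -0.1]
grip_width: 0.203
grip_force: 0.0
time_s: 3.98
ee_pos: [529.5, 150.3, 80.3]
tcp_rot: [0.277, 0.961, -0.0, -0.0]
force: [-1.2, -0.4, 0.9]
grip_width: 0.191
grip_force: 0.7
time_s: 4.07
ee_pos: [529.5, 150.4, 80.4]
tcp_rot: [0.277, 0.961, -0.0, -0.0]
force: [-1.3, -1.7, 1.8]
grip_width: 0.19
grip_force: 9.0
```

```bash
python3 -m crank '0 0 0 0 0 0 1.6'; python3 -m crank '0 0 0 0 0 0 1.58';python3 -m crank '0 0 0 0 0 0 1.58'
```

```text
time_s: 4.15
ee_pos: [529.5, 150.3, 80.4]
tcp_rot: [0.277, 0.961, -0.0, -0.0]
force: [-1.1, -1.5, 2.8]
grip_width: 0.19
grip_force: 9.1
time_s: 4.23
ee_pos: [529.6, 150.4, 80.4]
tcp_rot: [0.277, 0.961, -0.0, -0.0]
force: [-1.7, -1.6, 2.4]
grip_width: 0.188
grip_force: 12.4
time_s: 4.32
ee_pos: [529.6, 150.4, 80.4]
tcp_rot: [0.277, 0.961, -0.0, 0.0]
force: [-0.3, -1.5, 3.6]
grip_width: 0.185
grip_force: 12.5
```

```bash
python3 -m crank '0 0 0 0 0 0 1.55;0 0 0 0 0 0 1.54'; python3 -m crank '0 0 0 0 0 0 1.53;0 0 0 0 0 0 1.53'
```

```text
time_s: 4.48
ee_pos: [529.6, 150.5, 80.4]
tcp_rot: [0.277, 0.961, 0.0, 0.0]
force: [-1.7, -3.2, 3.8]
grip_width: 0.182
grip_force: 21.1
time_s: 4.65
ee_pos: [529.7, 150.5, 80.4]
tcp_rot: [0.277, 0.961, 0.0, 0.0]
force: [-1.6, -1.9, 5.0]
grip_width: 0.186
grip_force: 23.7
```

```bash
python3 -m crank '0 0 -0.1 0 0 0 1.53;0 0 -0.2 0 0 0 1.53;0 0 -0.3 0 0 0 1.53;0 0 -0.4 0 0 0 1.53;0 0 -0.4 0 0 0 1.53;0 0 -0.3 0 0 0 1.53;0 0 -0.2 0 0 0 1.53;0 0 -0.1 0 0 0 1.53'; python3 -m crank '0 0 0 0 0 0 1.53;0 0 0 0 0 0 1.53'
```

```text
time_s: 5.32
ee_pos: [529.8, 150.7, 100.8]
tcp_rot: [0.277, 0.961, 0.0, 0.0]
force: [0.1, -0.1, -3.0]
grip_width: 0.183
grip_force: 20.1
time_s: 5.48
ee_pos: [529.5, 150.6, 100.3]
tcp_rot: [0.277, 0.961, 0.0, -0.0]
force: [0.7, 0.5, -3.9]
grip_width: 0.185
grip_force: 20.1
```

```bash
python3 -m crank '0 0 -0.2 0 0 0 1.53;0 0 -0.5 0 0 0 1.53;0 0 -0.8 0 0 0 1.53;0 0 -1.1 0 0 0 1.53;0 0 -1.3 0 0 0 1.53;0 0 -1.3 0 0 0 1.53;0 0 -1.3 0 0 0 1.53;0 0 -1.3 0 0 0 1.53'; python3 -m crank '0 0 -1.3 0 0 0 1.53;0 0 -1.3 0 0 0 1.53;0 0 -1.3 0 0 0 1.53;0 0 -1.3 0 0 0 1.53;0 0 -1.1 0 0 0 1.53;0 0 -0.8 0 0 0 1.53;0 0 -0.5 0 0 0 1.53;0 0 -0.2 0 0 0 1.53'
python3 -m crank '0 0 0 0 0 0 1.53;0 0 0 0 0 0 1.53'
python3 - <<'E'
from h import *
s=bot.sense(); print(s['q'].round(3) if hasattr(s['q'],'round') else s['q'])
M=R.from_quat(s['tcp_rot']).as_matrix(); print(M.round(3))
c=cam('wrist'); d=cam('side'); g=d['frame'][60:260,160:360]
cv2.imwrite('pics/w3.png',np.hstack([cv2.resize(c['frame'],(440,330)),cv2.resize(g,(330,330),interpolation=cv2.INTER_CUBIC)]))
E
```

```text
time_s: 6.15
ee_pos: [529.8, 150.6, 180.1]
tcp_rot: [0.277, 0.961, 0.0, 0.0]
force: [0.6, -0.2, -3.9]
grip_width: 0.186
grip_force: 20.1
time_s: 6.82
ee_pos: [529.8, 150.7, 257.3]
tcp_rot: [0.277, 0.961, 0.0, 0.0]
force: [0.6, -0.4, -3.2]
grip_width: 0.188
grip_force: 20.1
time_s: 6.98
ee_pos: [529.3, 150.5, 255.8]
tcp_rot: [0.277, 0.961, -0.0, -0.0]
force: [-0.1, 0.0, -3.0]
grip_width: 0.188
grip_force: 20.1
[-0.601  0.294  0.295  1.74  -0.093  1.123  0.733]
[[-0.847  0.532 -0.001]
 [ 0.532  0.847 -0.   ]
 [ 0.001 -0.001 -1.   ]]
```

View pics/w3.png

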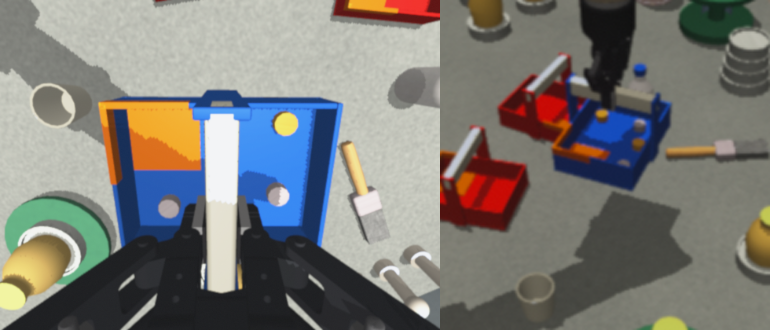

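The tote is up about 175 mm, level, with the buttons still scattered. Downhill must be tote (-1,+1), which is equal negative turns about tool x and y, so I tilt gradually.

```bash
python3 -m crank '0 0 0 -0.7 -0.7 0 1.53;0 0 0 -1.4 -1.4 0 1.53;0 0 0 -1.4 -1.4 0 1.53;0 0 0 -1.4 -1.4 0 1.53;0 0 0 -1.4 -1.4 0 1.53;0 0 0 -1.4 -1.4 0 1.53;0 0 0 -1.4 -1.4 0 1.53;0 0 0 -1.4 -1.4 0 1.53'
python3 - <<'E'
from h import *
s=bot.sense(); print(np.round(s['q'],3)); M=R.from_quat(s['tcp_rot']).as_matrix(); print(M.round(3),np.degrees(np.arccos(-M[2,2])))
c=cam('wrist'); d=cam('side'); g=d['frame'][60:260,160:360]
cv2.imwrite('pics/w4.png',np.hstack([cv2.resize(c['frame'],(440,330)),cv2.resize(g,(330,330),interpolation=cv2.INTER_CUBIC)]))
E
```

```text
time_s: 7.75
ee_pos: [529.1, 150.4, 256.0]
tcp_rot: [0.274, 0.953, 0.063, 0.114]
force: [-0.3, 0.4, -2.4]
grip_width: 0.186
grip_force: 20.1
[-6.580e-01  1.400e-01  2.890e-01  1.965e+00 -1.000e-03  7.840e-01
  6.330e-01]
[[-0.824  0.509  0.251]
 [ 0.537  0.841  0.058]
 [-0.182  0.182 -0.966]] 14.943364444856245
```

View pics/w4.png

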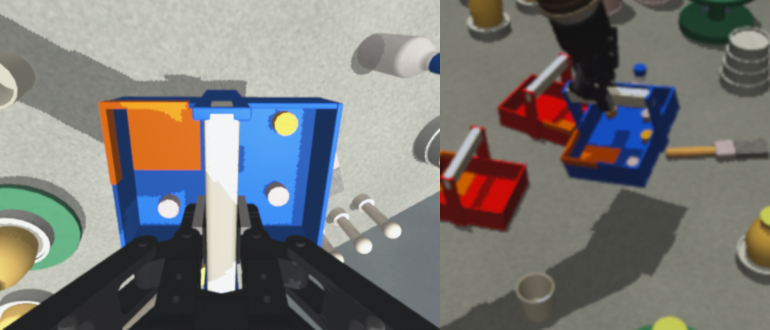

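At 15° the corner is going down as intended, the tote has not slipped in the grip and the buttons are about to slide. I continue the tilt.

```bash
python3 -m crank '0 0 0 -1.2 -1.2 0 1.53;0 0 0 -1.2 -1.2 0 1.53;0 0 0 -1.2 -1.2 0 1.53;0 0 0 -1.2 -1.2 0 1.53;0 0 0 -1.2 -1.2 0 1.53;0 0 0 -1.2 -1.2 0 1.53;0 0 0 -1.2 -1.2 0 1.53;0 0 0 -1.2 -1.2 0 1.53'
python3 -m crank '0 0 0 -1.2 -1.2 0 1.53;0 0 0 -1.2 -1.2 0 1.53;0 0 0 -1.2 -1.2 0 1.53;0 0 0 -0.7 -0.7 0 1.53;0 0 0 0 0 0 1.53;0 0 0 0 0 0 1.53;0 0 0 0 0 0 1.53;0 0 0 0 0 0 1.53'
python3 - <<'E'
from h import *
s=bot.sense(); print(np.round(s['q'],3)); M=R.from_quat(s['tcp_rot']).as_matrix(); print(M.round(3),np.degrees(np.arccos(-M[2,2])))
c=cam('wrist'); d=cam('side'); g=d['frame'][60:260,160:360]
cv2.imwrite('pics/w5.png',np.hstack([cv2.resize(c['frame'],(440,330)),cv2.resize(g,(330,330),interpolation=cv2.INTER_CUBIC)]))
E
```

```text
time_s: 8.52
ee_pos: [529.5, 150.4, 256.1]
tcp_rot: [0.268, 0.931, 0.119, 0.215]
force: [1.5, -0.0, -2.7]
grip_width: 0.182
grip_force: 20.2
time_s: 9.18
ee_pos: [530.0, 150.6, 256.5]
tcp_rot: [0.264, 0.918, 0.143, 0.26]
force: [0.4, 0.2, -3.7]
grip_width: 0.183
grip_force: 20.3
[-0.735  0.     0.275  2.259  0.433  0.321  0.177]
[[-0.725  0.411  0.552]
 [ 0.56   0.819  0.126]
 [-0.4    0.4   -0.824]] 34.498115053084256
```

View pics/w5.png

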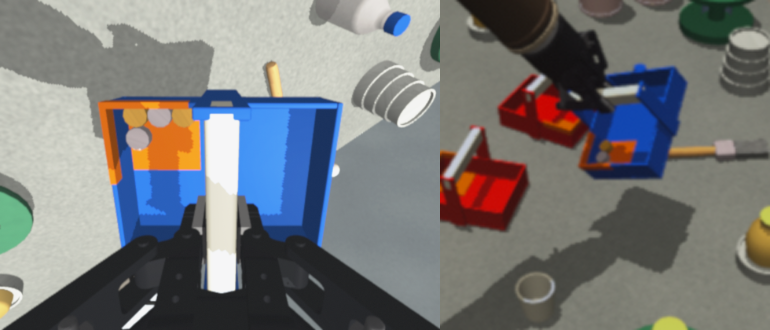

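All four buttons lie on the orange square at (134,116), (159,116), (182,116) and (137,139), and the tote is tilted 34.5°. I let it settle and check once more before handing in.

```bash
python3 -m crank '0 0 0 -0.3 -0.3 0 1.53;0 0 0 0 0 0 1.53;0 0 0 0 0 0 1.53;0 0 0 0 0 0 1.53;0 0 0 0 0 0 1.53;0 0 0 0 0 0 1.53;0 0 0 0 0 0 1.53;0 0 0 0 0 0 1.53'
python3 - <<'E'
from h import *
c=cam('wrist'); cv2.imwrite('pics/w6.png',cv2.resize(c['frame'][110:320,110:450],(680,420),interpolation=cv2.INTER_CUBIC))
print(np.abs(bot.sense()['joint_velocities']).max())
E
```

```text
time_s: 9.95
ee_pos: [529.6, 150.6, 256.3]
tcp_rot: [0.264, 0.917, 0.145, 0.263]
force: [0.3, 0.6, -3.6]
grip_width: 0.185
grip_force: 20.3
0.0023240558788825793
```

View pics/w6.png

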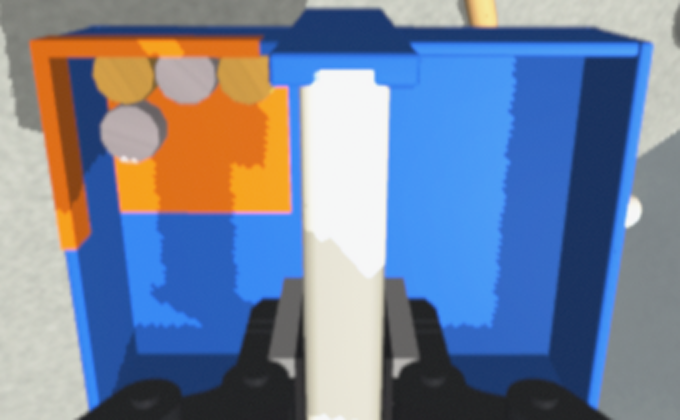

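The four buttons rest packed in the corner at (124,78), (186,78), (245,80) and (132,133), all on the orange square, and nothing is moving.

```bash
python3 -c "
from bench import finish_job; print(finish_job())"
```

```text
the job is handed in; nothing more can be done
None
```

I handed the job in at about 10 s: the blue tote is held still in the air at about 20 N grip (about 24 N at most in the readings), tilted about 35° onto its orange corner, with all four buttons on the orange square and none spilled.

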